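# Feed three beads from the drum

### The job

Turn the bead feeder's drum slowly by pushing the pegs of its wheel so that the top of the wheel moves away from you, and let exactly three beads drop one at a time into the catch trough: after each drop pause for about a second before turning on. Leave the other two beads inside the drum, and do not disturb the mug, the bottle or the pot standing round it.

Things in the scene. Friction and masses are not known exactly. Their poses are not given: they have to be found in the camera images.
- feeder: Bead feeder, screwed down: grey base plate, two upright grey cheeks (153 mm high, ending at y = +-0.071) carrying a drum on a level axle along the feeder's y axis. Origin on the work surface straight below the drum's middle; x runs away from the robot across the axle, y to the left along it, z up. Below the drum a chute slopes towards the robot into the catch trough.
- drum_center (a point): Middle of the hollow aluminium drum, on its axle, 125 mm above the surface; does not turn. Drum 88 mm across, 113 long, five cells side by side, a bead in each; each cell has one 31 x 19 mm window in the drum's side, staggered: each follows 30 degrees after the one before, cell 1 (left) first. A bead stays at the bottom until its window's leading edge comes under it, then falls.
- wheel_center (a point): Centre of the peg wheel on the drum's axle, outside the left cheek, 125 mm above the surface; does not turn. Hub 60 mm across, 14 thick; six radial steel pegs every 60 degrees, 8 mm thick, round tips 85 mm from the axle, free air around (30 mm to the cheek). Peg angles are not reported: feel or look. Fixed to the drum; to feed, its top moves away from the robot (feeder +x).
- trough (a point): Middle of the catch trough's floor, on the robot's side of the drum, 6 mm above the surface. Trough about 63 mm (feeder x) by 118 mm (y), open above, rim 38 mm above the surface. The drum turns stiffly (about 2.5 N at a peg tip), stays where it is left and has no stop. The first drop is 25 to 70 degrees of turning away at the start; how far is not reported.
- bead_1: Brass ball, 16 mm, 18 g; origin at its centre. At the start at the bottom of the drum in cell 1: the end cell beside the peg wheel (feeder y +0.044), centre 93 mm above the surface. It is number 1 to come out; lying in the trough its centre is 14 mm high.
- bead_2: Brass ball, 16 mm, 18 g; origin at its centre. At the start at the bottom of the drum in cell 2: y +0.022, centre 93 mm above the surface. It is number 2 to come out; lying in the trough its centre is 14 mm high.
- bead_3: Brass ball, 16 mm, 18 g; origin at its centre. At the start at the bottom of the drum in cell 3: the middle cell, y 0, centre 93 mm above the surface. It is number 3 to come out; lying in the trough its centre is 14 mm high.
- bead_4: Brass ball, 16 mm, 18 g; origin at its centre. At the start at the bottom of the drum in cell 4: y -0.022, centre 93 mm above the surface. It is number 4 to come out; lying in the trough its centre is 14 mm high.
- bead_5: Brass ball, 16 mm, 18 g; origin at its centre. At the start at the bottom of the drum in cell 5: the far end cell, y -0.044, centre 93 mm above the surface. It is number 5 to come out; lying in the trough its centre is 14 mm high.
- mug_1: White dotted mug, 82 mm across, 91 mm high, standing at the front right; origin centre of its underside. Bystander.
- oil_can: Small grey capped bottle, 46 mm across, 72 mm high, standing at the left; origin centre of its underside. Bystander.
- paste_pot: Small white pot with a red cap, 55 mm across, 41 mm high, standing at the left behind the bottle; origin centre of its underside. Bystander.

How it is judged:
By the outcome, as a careful person would: the job done as asked, in the order asked, and still so for the second after the job is handed in, with the robot touching nothing.
It also fails if it takes over 72 s, if anything falls off the work surface, if the arm or the gripper's body presses on something with over 40 N, if the wrist force passes 120 N, or if a joint passes its speed limit or range.

### The arm

A 6-joint arm with a two-finger parallel gripper is mounted at the origin on a cart in front of the work surface, level with it; the furniture and walls round the work are solid. World frame = base frame: x ahead of the robot, y to its left, z up, the work surface at z = 0. Lengths are in m, angles in rad, forces in N, time in s.
With the tool pointing down it reaches from about 0.35 to 0.85 m from the base axis. Payload 8.1 kg.
Tool frame: the origin (TCP) lies on the mounting face of the last link; the fingertips stand 186 mm ahead of it and the grasp point (between the pads) lies 167 mm ahead of it; z points along the fingers, y is the line along which they close (so a half turn about z gives the same grasp; the last joint's range is limited). The gripper opens to 93 mm and grips with 3 to 60 N. Pads are 15 mm wide; open, the fingers measure 128 mm over their backs; the gripper's body (75 mm by 188 mm) begins 65 mm behind the grasp point.
Start: joints at [-1.426, 0.13, 1.488, -0, 1.523, -0.085], TCP at [0.137, -0.584, 0.405] pointing down, gripper open.
Joint ranges: [-2.96, 2.96], [-0.89, 2.26], [0.02, 2.5], [-1.34, 4.48], [0, 2.73], [-2.66, 2.66]. Speed limits (rad/s): [2.39, 2.39, 2.79, 3.14, 3.14, 3.14].

### API

Orientations are given as a rotation vector (axis times angle).
In Python, from plant import * gives the robot as it stands. The module is installed in compiled form; this text tells all that it offers.
- The arm moves only by the tool arm_command, never from a script. Its argument "increments" is a list of rows, each a list of 6 numbers: the shift along the tool's x, y, z in units of 0.2 m (1.0 is 0.2 m), then the turn, a rotation vector about the tool's x, y, z in units of pi rad (1.0 is pi rad). A call has exactly 5 rows; each row is the pose to reach, as a shift and turn from the pose commanded when the call began, along the tool's axes at that moment, turning the shorter way round; what a row does not reach only later rows make up. A row lasts 1/8 s, in which the tool goes at most 62.5 mm and 10.7 degrees, less where a joint would pass 70% of its speed; a pose out of reach is approached as far as the arm can. A call with a number of a shift or a turn outside -1 to 1 is refused whole. A call with a gripper value outside its range is refused whole. "fingers" is the closure, from -1 (fully open) to 1 (shut), set as the call begins (left out, the last holds). The fingers move at their own pace and stop on an object; "force" is the grip in N (left out, the last holds). Time passes only in rows, so rows that repeat a pose let the fingers close, or fill a call up. It gives the time, the measured TCP pose, the force, the opening and the grip force at its end, in the units of the state.
- read_state(): the state, without advancing time (a new reading comes with each control period).
- read_camera(name): name is "scene" or "top" or "wrist"; returns a dict with "image" (420x560x3 uint8, red, green, blue), "fx", "fy", "cx", "cy" (pixels), "T" (4x4, takes a point from camera to world coordinates). Camera axes: x right, y down, z forward; pixel columns grow to the right and rows downward; lengths in m; the calibration is good to about 2 mm. A picture is of the moment at which its call begins. There is no depth.
- close_job(): hands the job in; it is judged then, once.
The state is a dict: "t": time; "q": joint angles; "dq": joint speeds; "joint_torque": joint torques, N m; "tool_pos": TCP position; "orientation": TCP orientation; "force": force on the tool from outside, world axes, zero at the start; "wrist_torque": the same for the moment, N m; "opening": finger opening in m; "gripper_force": force on a finger pad.
Only numpy, scipy, OpenCV 4.12 (cv2) and the standard library are available. Lean on these libraries where they do the work, as an engineer would, in place of code of your own. Each camera call takes 0.05 s, during which the arm holds its last target. There are 200 camera calls.

## Working session

There is one attempt and no reset: what is moved stays moved. The work goes in short steps, Python scripts to look and compute and a tool call to move; the robot and the scene stay as the last step left them, time stands still between calls to the robot, and variables do not carry over. Pictures are saved under pics/ and viewed, at most 10 in all, crops included, and the job is handed in when it is done.

Besides the shell and the picture viewer there is one more tool, called after "Call:" by a JSON object that holds its "name" and its "arguments". arm_command: Moves the arm, as the interface text tells. Shifts and turns lie within -1 to 1; 1 stands for 0.2 m of shift or pi rad of turn. Its arguments: {"type":"object","properties":{"increments":{"type":"array","items":{"type":"array","items":{"type":"number","minimum":-1,"maximum":1}}},"fingers":{"type":"number"},"force":{"type":"number"}},"required":["increments"]}

```bash
mkdir -p pics; python3 - <<'E'
from plant import *
import cv2,numpy as np
a=[]
for n in("scene","top"):
    c=read_camera(n); cv2.imwrite(f"pics/{n}0.png",c["image"][:,:,::-1]); print(n,c["fx"],c["fy"],c["cx"],c["cy"],np.round(c["T"],4).tolist())
print(read_state())
E
```

```text
scene 492.24875941068683 492.24875941068683 277.23663283855325 212.90315802982792 [[0.9596, -0.1516, 0.2369, 0.2259], [-0.2808, -0.5665, 0.7747, -0.6575], [0.0168, -0.81, -0.5862, 0.7265], [0.0, 0.0, 0.0, 1.0]]
top 442.49405996471415 442.49405996471415 285.0706329063541 210.13792401143613 [[-0.0039, -0.9953, 0.0963, 0.3778], [-0.9998, 0.0017, -0.0223, 0.155], [0.022, -0.0964, -0.9951, 1.0417], [0.0, 0.0, 0.0, 1.0]]
{'t': 0.1, 'q': array([-1.42640683e+00,  1.31119613e-01,  1.48913376e+00, -4.26201286e-05,
        1.52298466e+00, -8.53913312e-02]), 'dq': array([ 0.00188832, -0.00153265, -0.00082183, -0.0011977 ,  0.00086597,
       -0.0002295 ]), 'joint_torque': array([ 9.56610129e-04, -5.61342144e+01, -4.93096805e+01,  7.70067167e-02,
        2.90038803e-02, -4.77744572e-05]), 'tool_pos': array([ 0.1366498 , -0.58403607,  0.4037919 ]), 'orientation': array([-3.11924830e+00, -3.59960183e-01,  1.42995158e-04]), 'force': array([-0.123083  ,  0.25344132, -0.38637457]), 'wrist_torque': array([ 0.01271727, -0.01676485,  0.0128054 ]), 'gripper_force': 0.0, 'opening': 0.09300744085889599}
```

View pics/scene0.png

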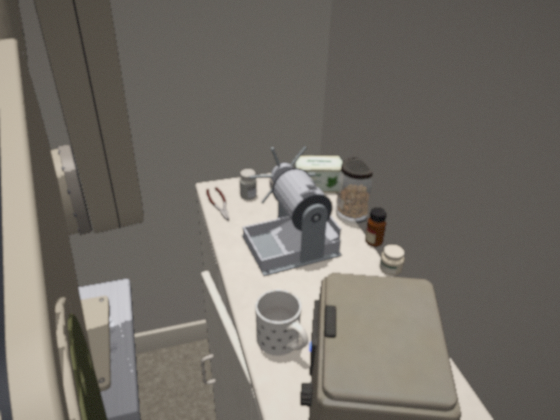

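View pics/top0.png

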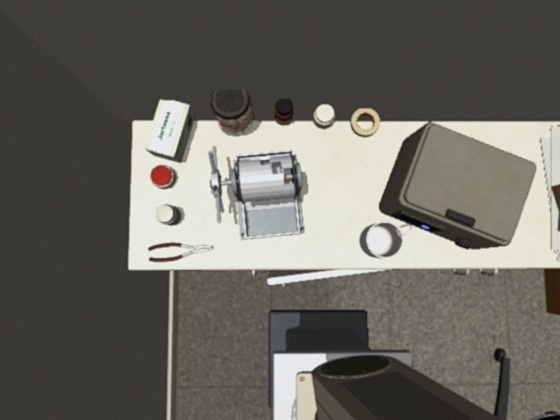

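The scene view shows the feeder at about (300,210), with the peg wheel behind it at (285,178). The top view shows the drum at (267,180), the wheel at (217,184), the bottle at (167,214) and the pot at (162,177). I'll enlarge both.

```bash
python3 - <<'E'
import cv2,numpy as np
t=cv2.imread("pics/top0.png")[130:260,140:320]; s=cv2.imread("pics/scene0.png")[135:275,200:350]
t=cv2.resize(t,None,fx=4.4,fy=4.4,interpolation=3); cv2.imwrite("pics/tc.png",t)
cv2.imwrite("pics/sc.png",cv2.resize(s,None,fx=4.2,fy=4.2,interpolation=3))
E
```

```text
(no output)
```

View pics/tc.png

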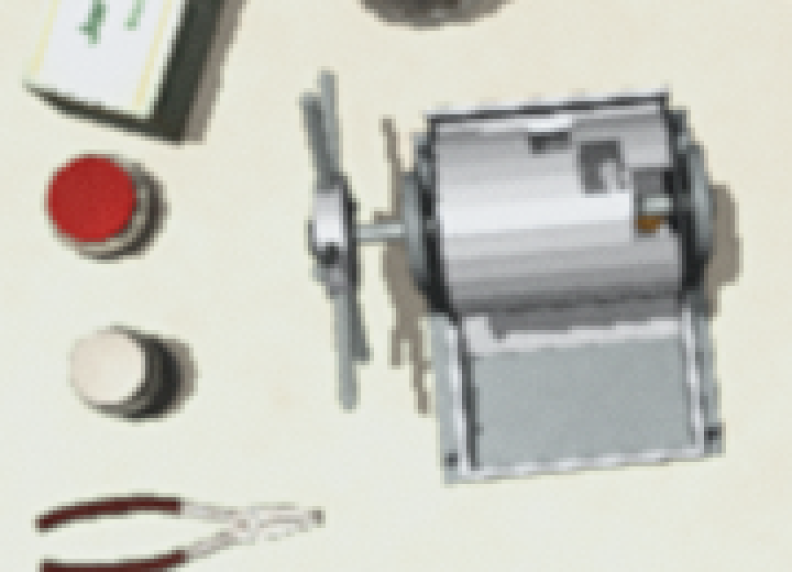

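View pics/sc.png

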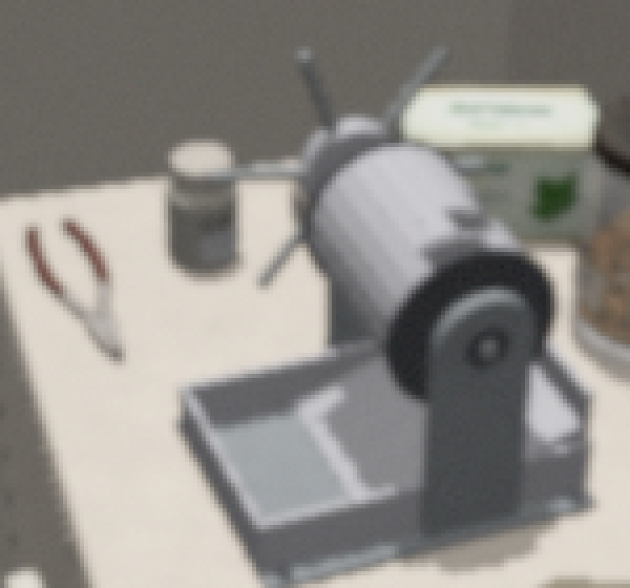

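Top crop: hub at (332,230), rear peg tips at (325,75) and (305,97), front peg tips at (347,405) and (362,360), base front corners at (443,482) and (720,455). Scene crop: peg tips at (303,55), (443,50), (210,175) and (262,283). I'll fit the feeder pose and peg phase to these points.

```bash
cat >h.py <<'E'
from plant import *
import cv2,numpy as np
from scipy.spatial.transform import Rotation as R
def proj(c,P):
    T=c["T"];p=(np.atleast_2d(P)-T[:3,3])@T[:3,:3]
    return np.c_[c["fx"]*p[:,0]/p[:,2]+c["cx"],c["fy"]*p[:,1]/p[:,2]+c["cy"]]
def ray(c,u,v,z):
    T=c["T"];d=T[:3,:3]@[(u-c["cx"])/c["fx"],(v-c["cy"])/c["fy"],1];return T[:3,3]+d*(z-T[2,3])/d[2]
E
python3 - <<'E'
from h import *
from scipy.optimize import least_squares
t=read_camera("top");s=read_camera("scene")
ft=lambda p:np.array(p)/4.4+[140,130]; fs=lambda p:np.array(p)/4.2+[200,135]
# peg angle from vertical, positive towards +x (feed direction)
def peg(p,th,r=.085):
    x,y,yaw,ph,w=p; L=np.array([r*np.sin(th),w,.125+r*np.cos(th)]);c,q=np.cos(yaw),np.sin(yaw)
    return np.array([x+c*L[0]-q*L[1],y+q*L[0]+c*L[1],L[2]])
obsS=[((303,55),0),((443,50),1),((210,175),-1),((262,283),-2)]
obsT=[((325,75),1),((305,97),2),((347,405),-1),((362,360),-2)]
best=None
for ph0 in np.radians([-30,-15,0,15]):
  def f(p):
    r=[]
    for o,k in obsS: r+=list(proj(s,peg(p,p[3]+k*np.pi/3))[0]-fs(o))
    for o,k in obsT: r+=list(proj(t,peg(p,p[3]+k*np.pi/3))[0]-ft(o))
    r+=list(proj(t,peg(p,0,0))[0]-ft((332,230)))
    c,q=np.cos(p[2]),np.sin(p[2])
    m=np.array([p[0],p[1],.125]); a=np.array([-q,c,0])
    r+=list(proj(t,m-.071*a+[0,0,.028])[0]-ft((712,213)))
    return r
  z=least_squares(f,[.52,.2,0,ph0,.11],loss="soft_l1")
  if best is None or z.cost<best.cost:best=z
print(best.cost,best.x,np.degrees(best.x[3]),np.degrees(best.x[2]),np.round(best.fun,1))
print("wheel",peg(best.x,0,0))
for n,p in dict(bl=(443,482),br=(720,455)).items(): print(n,ray(t,*ft(p),.0))
print("can",ray(t,*ft((108,367)),.072),"pot",ray(t,*ft((92,198)),.041))
E
```

```text
21.121400223343848 [ 0.52921348  0.17171864  0.04465345 -0.35734535  0.10353385] -20.474380133865377 2.5584543132409907 [-0.4 -0.9  1.1  0.6 -1.2 -0.4 -1.   0.5 -1.6  2.8  7.8 -7.2 -0.8  0.1
 -0.1 -0.5  2.1  0.3 -0.  -1.8]
wheel [0.52459188 0.27514929 0.125     ]
bl [0.40950063 0.23603875 0.        ]
br [0.42345595 0.08810258 0.        ]
can [0.46491605 0.39697682 0.072     ] pot [0.55548232 0.41489289 0.041     ]
```

```bash
python3 - <<'E'
from h import *
from scipy.optimize import least_squares
t=read_camera("top");s=read_camera("scene")
ft=lambda p:np.array(p)/4.4+[140,130]; fs=lambda p:np.array(p)/4.2+[200,135]
def peg(p,th,r=.085):
    x,y,yaw,ph,w=p; L=np.array([r*np.sin(th),w,.125+r*np.cos(th)]);c,q=np.cos(yaw),np.sin(yaw)
    return np.array([x+c*L[0]-q*L[1],y+q*L[0]+c*L[1],L[2]])
obsS=[((303,55),0),((443,50),1),((210,175),-1),((262,283),-2)]
obsT=[((325,75),2),((305,97),1),((347,405),-1),((362,360),-2)]
def f(p):
    r=[]
    for o,k in obsS: r+=list(proj(s,peg(p,p[3]+k*np.pi/3))[0]-fs(o))
    for o,k in obsT: r+=list(proj(t,peg(p,p[3]+k*np.pi/3))[0]-ft(o))
    r+=list(proj(t,peg(p,0,0))[0]-ft((332,230)))
    r+=[(p[2]-.094)*50]
    return r
z=least_squares(f,[.52,.2,0,-.3,.11],loss="soft_l1")
print(z.cost,z.x,np.degrees(z.x[3]),np.degrees(z.x[2]),np.round(z.fun,1));print("wheel",peg(z.x,0,0))
q=z.x[2]
Rt=R.from_rotvec(read_state()["orientation"]);print(Rt.as_matrix().round(3))
E
```

```text
4.678190448477738 [ 0.5655537  -0.1415323   0.09839965 -0.35569409  0.42138956] -20.379770326040347 5.6378844348982025 [-0.6 -1.2  0.1 -0.5 -1.  -0.1 -1.1  0.5 -0.1 -1.8  0.1 -1.9  0.1  0.1
  0.1 -0.4  0.8  0.5  0.2]
wheel [0.524156   0.27781886 0.125     ]
[[ 0.974  0.228 -0.   ]
 [ 0.228 -0.974  0.001]
 [ 0.    -0.001 -1.   ]]
```

Call:
{"name": "arm_command", "arguments": {"increments": [[0.15,-0.18,0,0,0,0],[0.3,-0.36,0,0,0,0],[0.45,-0.54,0,0,0,0],[0.6,-0.72,0,0,0,0],[0.75,-0.9,0,0,0,0]], "fingers": 1, "force": 40}}

```text
t: 0.92
tool_pos: [0.2422, -0.3734, 0.4048]
orientation: [3.121, 0.36, 0.0]
force: [0.5, 0.5, -0.2]
opening: 0.0475
gripper_force: 0.0
```

Call:
{"name": "arm_command", "arguments": {"increments": [[0.15,-0.19,0,0,0,0],[0.3,-0.38,0,0,0,0],[0.45,-0.57,0,0,0,0],[0.6,-0.76,0,0,0,0],[0.75,-0.95,0,0,0,0]]}}

```text
t: 1.55
tool_pos: [0.3448, -0.1541, 0.405]
orientation: [3.12, 0.36, 0.001]
force: [0.5, 0.2, 0.0]
opening: 0.0009
gripper_force: 0.0
```

Call:
{"name": "arm_command", "arguments": {"increments": [[0.12,-0.2,0,0,0,0],[0.24,-0.4,0,0,0,0],[0.36,-0.6,0,0,0,0],[0.48,-0.8,0,0,0,0.02],[0.6,-1.0,0,0,0,0.042]]}}

```text
t: 2.17
tool_pos: [0.416, 0.0681, 0.405]
orientation: [3.138, 0.151, 0.001]
force: [-0.2, -0.1, -0.4]
opening: 0.0006
gripper_force: 0.0
```

Call:
{"name": "arm_command", "arguments": {"increments": [[0.07,-0.2,0,0,0,0],[0.14,-0.4,0,0,0,0],[0.21,-0.6,0,0,0,0],[0.29,-0.8,0,0,0,0],[0.36,-0.99,0,0,0,0]]}}

```text
t: 2.8
tool_pos: [0.4683, 0.2721, 0.4047]
orientation: [3.138, 0.154, 0.0]
force: [0.8, -0.5, 0.7]
opening: 0.0004
gripper_force: 0.0
```

Call:
{"name": "arm_command", "arguments": {"increments": [[0,0,0.07,0,0,0],[0,0,0.14,0,0,0],[0,0,0.21,0,0,0],[0,0,0.27,0,0,0],[0,0,0.27,0,0,0]]}}

```text
t: 3.42
tool_pos: [0.4677, 0.2698, 0.3493]
orientation: [3.137, 0.152, -0.003]
force: [-0.9, 0.1, 0.4]
opening: 0.0006
gripper_force: 0.0
```

```bash
cat >>h.py <<'E'
W=np.array([.524,.278]);ex=np.array([.9952,.098]);ey=np.array([-.098,.9952])
def where():
    s=read_state();d=s["tool_pos"][:2]-W
    print("t",s["t"],"lx %.4f ly %.4f tipz %.4f"%(d@ex,d@ey,s["tool_pos"][2]-.186),"Floc",np.round([s["force"][:2]@ex,s["force"][:2]@ey,s["force"][2]],1))
def snap(n):
    t=read_camera("top");s=read_camera("scene")
    cv2.imwrite(f"pics/raw_t{n}.png",t["image"][:,:,::-1]);cv2.imwrite(f"pics/raw_s{n}.png",s["image"][:,:,::-1])
    a=cv2.resize(t["image"][130:260,190:320],(560,560),interpolation=3)[:,:,::-1]; b=cv2.resize(s["image"][135:275,200:350],(600,560),interpolation=3)[:,:,::-1]
    cv2.imwrite(f"pics/v{n}.png",cv2.resize(np.hstack([a,b]),(800,386)))
E
python3 -c "
from h import *
where();snap(1)"
```

```text
t 3.425 lx -0.0568 ly -0.0026 tipz 0.1633 Floc [-0.9  0.2  0.4]
```

View pics/v1.png

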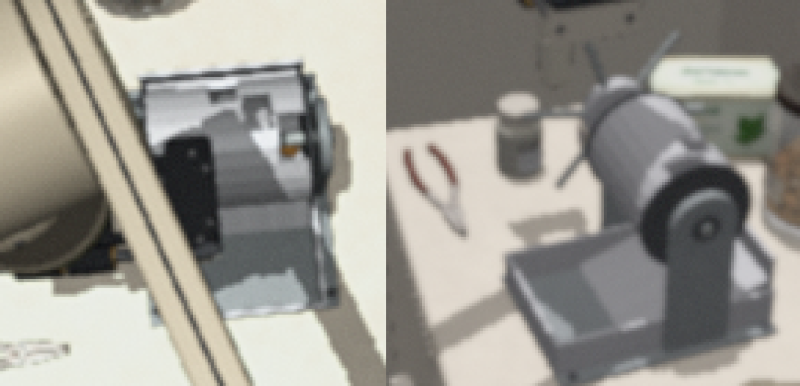

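Call:
{"name": "arm_command", "arguments": {"increments": [[0.015,0,0,0,0,0],[0.03,0,0,0,0,0],[0.045,0,0,0,0,0],[0.06,0,0,0,0,0],[0.075,0,0,0,0,0]]}}

```text
t: 4.15
tool_pos: [0.4832, 0.272, 0.3507]
orientation: [3.138, 0.154, -0.001]
force: [-4.3, -0.4, 1.9]
opening: 0.0005
gripper_force: 2.0
```

Call:
{"name": "arm_command", "arguments": {"increments": [[0.01,0,0,0,0,0],[0.02,0,0,0,0,0],[0.03,0,0,0,0,0],[0.04,0,0,0,0,0],[0.05,0,0,0,0,0]]}}

```text
t: 4.78
tool_pos: [0.4931, 0.2731, 0.3508]
orientation: [-3.138, -0.154, -0.0]
force: [-3.2, 0.8, 3.4]
opening: 0.0004
gripper_force: 2.0
```

Call:
{"name": "arm_command", "arguments": {"increments": [[0.015,0,0,0,0,0],[0.03,0,0,0,0,0],[0.04,0,0,0,0,0],[0.055,0,0,0,0,0],[0.07,0,0,0,0,0]]}}

```text
t: 5.4
tool_pos: [0.5072, 0.2743, 0.3507]
orientation: [3.138, 0.153, 0.0]
force: [-3.2, -0.6, 2.9]
opening: 0.0005
gripper_force: 1.5
```

```bash
cat >>h.py <<'E'
def chk(n):
    where(); s=read_camera("scene")["image"]; cv2.imwrite(f"pics/s{n}.png",s[:,:,::-1])
    a=s[215:272,240:340].astype(int); m=((a[:,:,0]-a[:,:,2])>22).astype(np.uint8)
    k,_,st,ce=cv2.connectedComponentsWithStats(m); print([(int(st[i,4]),(ce[i]+[240,215]).round(0).tolist()) for i in range(1,k) if st[i,4]>3])
E
python3 -c "
from h import *
chk(2);snap(2)"
```

```text
t 5.4 lx -0.0171 ly -0.0020 tipz 0.1647 Floc [-3.2 -0.3  2.9]
[]
```

View pics/v2.png

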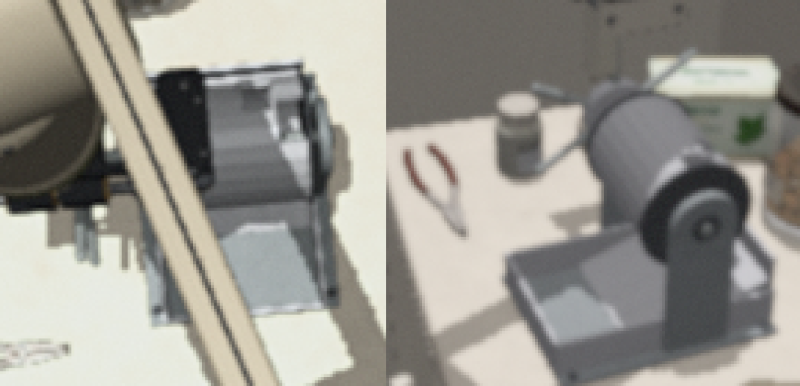

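Contact is good: the wheel has turned about 16° and the trough is empty. I'll continue in small steps with a check after each.

Call:
{"name": "arm_command", "arguments": {"increments": [[0.01,0,0,0,0,0],[0.02,0,0,0,0,0],[0.03,0,0,0,0,0],[0.04,0,0,0,0,0],[0.04,0,0,0,0,0]]}}

```text
t: 6.18
tool_pos: [0.5149, 0.2753, 0.3508]
orientation: [-3.138, -0.154, 0.001]
force: [-4.1, 0.5, 3.5]
opening: 0.0002
gripper_force: 2.4
```

```bash
python3 -c "
from h import *
chk(3)"
```

```text
t 6.175 lx -0.0094 ly -0.0018 tipz 0.1648 Floc [-4.   0.9  3.5]
[]
```

Call:
{"name": "arm_command", "arguments": {"increments": [[0.005,0,0,0,0,0],[0.01,0,0,0,0,0],[0.015,0,0,0,0,0],[0.02,0,0,0,0,0],[0.02,0,0,0,0,0]]}}

```text
t: 6.85
tool_pos: [0.5186, 0.2761, 0.3507]
orientation: [-3.137, -0.154, 0.001]
force: [-4.6, 4.0, 2.4]
opening: 0.0004
gripper_force: 3.8
```

```bash
python3 -c "
from h import *
chk(4)"
```

```text
t 6.85 lx -0.0055 ly -0.0013 tipz 0.1647 Floc [-4.2  4.4  2.4]
[]
```

Call:
{"name": "arm_command", "arguments": {"increments": [[0.005,0,0,0,0,0],[0.01,0,0,0,0,0],[0.015,0,0,0,0,0],[0.02,0,0,0,0,0],[0.02,0,0,0,0,0]]}}

```text
t: 7.52
tool_pos: [0.5225, 0.2765, 0.3503]
orientation: [-3.137, -0.154, 0.002]
force: [-5.2, 2.9, 0.5]
opening: 0.0008
gripper_force: 4.1
```

```bash
python3 -c "
from h import *
chk(5)"
```

```text
t 7.525 lx -0.0017 ly -0.0014 tipz 0.1643 Floc [-4.9  3.4  0.5]
[]
```

Call:
{"name": "arm_command", "arguments": {"increments": [[0.005,0,0,0,0,0],[0.01,0,0,0,0,0],[0.015,0,0,0,0,0],[0.02,0,0,0,0,0],[0.02,0,0,0,0,0]], "force": 60, "fingers": 1}}

```text
t: 8.2
tool_pos: [0.5262, 0.2768, 0.3497]
orientation: [-3.137, -0.155, 0.004]
force: [-5.8, 2.9, -0.2]
opening: 0.0005
gripper_force: 3.9
```

```bash
python3 -c "
from h import *
chk(6)"
```

```text
t 8.2 lx 0.0020 ly -0.0014 tipz 0.1637 Floc [-5.5  3.5 -0.2]
[]
```

Call:
{"name": "arm_command", "arguments": {"increments": [[0.005,0,0,0,0,0],[0.01,0,0,0,0,0],[0.015,0,0,0,0,0],[0.02,0,0,0,0,0],[0.02,0,0,0,0,0]]}}

```text
t: 8.88
tool_pos: [0.5299, 0.2771, 0.3491]
orientation: [-3.138, -0.155, 0.006]
force: [-6.6, 3.3, -1.6]
opening: 0.0004
gripper_force: 3.2
```

```bash
python3 -c "
from h import *
chk(7)
a=[cv2.imread(f'pics/s{i}.png')[215:272,240:340].astype(int) for i in (2,3,4,5,6,7)]
print([int((x[:,:,2]-x[:,:,0]).max()) for x in a])"
```

```text
t 8.875 lx 0.0058 ly -0.0015 tipz 0.1631 Floc [-6.2  4.  -1.6]
[]
[20, 19, 20, 20, 20, 20]
```

Call:
{"name": "arm_command", "arguments": {"increments": [[0.005,0,0,0,0,0],[0.01,0,0,0,0,0],[0.015,0,0,0,0,0],[0.02,0,0,0,0,0],[0.02,0,0,0,0,0]]}}

```text
t: 9.55
tool_pos: [0.534, 0.2773, 0.3492]
orientation: [3.138, 0.154, -0.006]
force: [-6.4, 2.8, -1.1]
opening: 0.0002
gripper_force: 2.6
```

```bash
python3 -c "
from h import *
chk(8)"
```

```text
t 9.55 lx 0.0099 ly -0.0016 tipz 0.1632 Floc [-6.1  3.5 -1.1]
[(16, [251.0, 236.0])]
```

Call:
{"name": "arm_command", "arguments": {"increments": [[0,0,0,0,0,0],[0,0,0,0,0,0],[0,0,0,0,0,0],[0,0,0,0,0,0],[0,0,0,0,0,0]]}}

```text
t: 10.22
tool_pos: [0.534, 0.2773, 0.3493]
orientation: [3.138, 0.154, -0.005]
force: [-6.4, 2.4, -0.9]
opening: 0.0007
gripper_force: 2.5
```

Call:
{"name": "arm_command", "arguments": {"increments": [[0,0,0,0,0,0],[0,0,0,0,0,0],[0,0,0,0,0,0],[0,0,0,0,0,0],[0,0,0,0,0,0]]}}

```text
t: 10.85
tool_pos: [0.534, 0.2773, 0.3493]
orientation: [3.138, 0.154, -0.005]
force: [-6.0, 2.5, -1.6]
opening: 0.0006
gripper_force: 2.5
```

```bash
python3 -c "
from h import *
chk(9)
s=cv2.imread('pics/s9.png');cv2.imwrite('pics/v9.png',cv2.resize(s[140:275,210:350],None,fx=4.2,fy=4.2,interpolation=3))"
```

```text
t 10.85 lx 0.0099 ly -0.0017 tipz 0.1633 Floc [-5.7  3.1 -1.6]
[(15, [251.0, 236.0])]
```

View pics/v9.png

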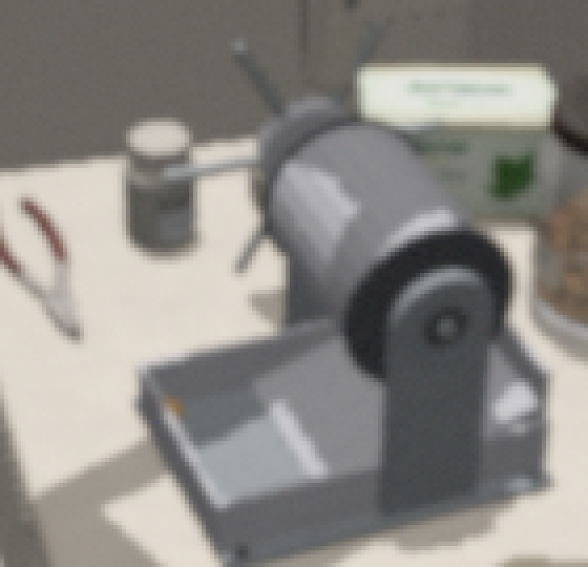

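Bead 1 lies in the trough at crop (175,405), and the peg angles match about 50° of turning. After the pause I'll re-engage on the next peg, now at about -30°.

Call:
{"name": "arm_command", "arguments": {"increments": [[-0.03,0,0,0,0,0],[-0.03,0,-0.1,0,0,0],[-0.03,0,-0.2,0,0,0],[-0.03,0,-0.27,0,0,0],[-0.12,0,-0.27,0,0,0]]}}

```text
t: 11.52
tool_pos: [0.5119, 0.2748, 0.408]
orientation: [-3.136, -0.152, -0.007]
force: [-0.1, 0.4, -0.5]
opening: 0.0004
gripper_force: 0.0
```

Call:
{"name": "arm_command", "arguments": {"increments": [[-0.12,0,0,0,0,0],[-0.24,0,0,0,0,0],[-0.28,0,0,0,0,0],[-0.28,0,0.13,0,0,0],[-0.28,0,0.27,0,0,0]]}}

```text
t: 12.15
tool_pos: [0.4559, 0.2694, 0.3516]
orientation: [-3.137, -0.154, -0.005]
force: [0.4, 0.2, 0.7]
opening: 0.0005
gripper_force: 0.0
```

Call:
{"name": "arm_command", "arguments": {"increments": [[0.015,0,0,0,0,0],[0.03,0,0,0,0,0],[0.04,0,0,0,0,0],[0.05,0,0,0,0,0],[0.05,0,0,0,0,0]]}}

```text
t: 12.78
tool_pos: [0.4654, 0.2703, 0.3513]
orientation: [-3.138, -0.153, -0.001]
force: [0.0, 0.8, 0.5]
opening: 0.0005
gripper_force: 0.0
```

```bash
python3 -c "
from h import *
chk(10);snap(10)"
```

```text
t 12.775 lx -0.0591 ly -0.0019 tipz 0.1653 Floc [0.1 0.8 0.5]
[(12, [252.0, 236.0])]
```

View pics/v10.png

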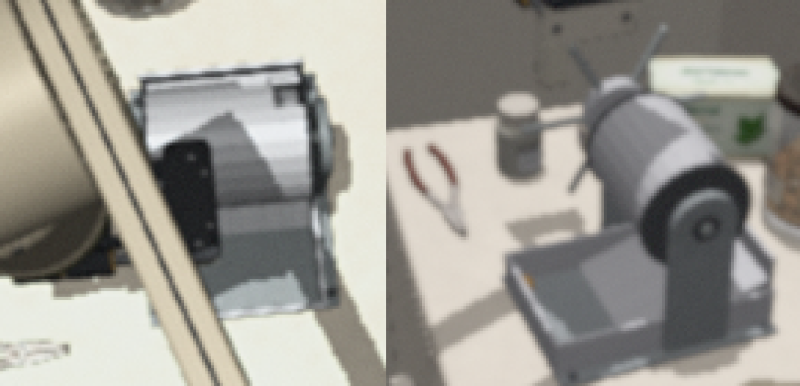

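Call:
{"name": "arm_command", "arguments": {"increments": [[0.015,0,0,0,0,0],[0.03,0,0,0,0,0],[0.045,0,0,0,0,0],[0.06,0,0,0,0,0],[0.07,0,0,0,0,0]]}}

```text
t: 13.55
tool_pos: [0.4789, 0.2723, 0.3516]
orientation: [-3.136, -0.154, 0.001]
force: [-6.8, 2.3, 7.7]
opening: 0.0004
gripper_force: 4.2
```

```bash
python3 -c "
from h import *
chk(11)"
```

```text
t 13.55 lx -0.0455 ly -0.0013 tipz 0.1656 Floc [-6.5  3.   7.7]
[(13, [251.0, 236.0])]
```

Call:
{"name": "arm_command", "arguments": {"increments": [[0.01,0,0,0,0,0],[0.02,0,0,0,0,0],[0.03,0,0,0,0,0],[0.04,0,0,0,0,0],[0.05,0,0,0,0,0]]}}

```text
t: 14.22
tool_pos: [0.4889, 0.2732, 0.3514]
orientation: [-3.136, -0.154, 0.0]
force: [-4.7, 2.2, 4.7]
opening: 0.0005
gripper_force: 2.7
```

```bash
python3 -c "
from h import *
chk(12)"
```

```text
t 14.225 lx -0.0354 ly -0.0014 tipz 0.1654 Floc [-4.5  2.6  4.7]
[(13, [251.0, 236.0])]
```

Call:
{"name": "arm_command", "arguments": {"increments": [[0.01,0,0,0,0,0],[0.02,0,0,0,0,0],[0.03,0,0,0,0,0],[0.035,0,0,0,0,0],[0.035,0,0,0,0,0]]}}

```text
t: 14.9
tool_pos: [0.496, 0.2732, 0.3505]
orientation: [3.138, 0.153, -0.0]
force: [-3.3, 1.3, 2.1]
opening: 0.0004
gripper_force: 1.3
```

```bash
python3 -c "
from h import *
chk(13)"
```

```text
t 14.9 lx -0.0283 ly -0.0021 tipz 0.1645 Floc [-3.1  1.6  2.1]
[(12, [251.0, 236.0])]
```

Call:
{"name": "arm_command", "arguments": {"increments": [[0.005,0,0,0,0,0],[0.01,0,0,0,0,0],[0.015,0,0,0,0,0],[0.02,0,0,0,0,0],[0.02,0,0,0,0,0]]}}

```text
t: 15.58
tool_pos: [0.5001, 0.2736, 0.3507]
orientation: [3.138, 0.153, 0.0]
force: [-2.6, 1.0, 2.5]
opening: 0.0004
gripper_force: 1.2
```

```bash
python3 -c "
from h import *
chk(14)"
```

```text
t 15.575 lx -0.0242 ly -0.0020 tipz 0.1647 Floc [-2.5  1.3  2.5]
[(14, [251.0, 236.0])]
```

Call:
{"name": "arm_command", "arguments": {"increments": [[0.005,0,0,0,0,0],[0.01,0,0,0,0,0],[0.015,0,0,0,0,0],[0.02,0,0,0,0,0],[0.025,0,0,0,0,0]]}}

```text
t: 16.25
tool_pos: [0.505, 0.2741, 0.3507]
orientation: [3.138, 0.154, 0.0]
force: [-3.0, -0.4, 3.2]
opening: 0.0002
gripper_force: 1.5
```

```bash
python3 -c "
from h import *
chk(15)"
```

```text
t 16.25 lx -0.0192 ly -0.0020 tipz 0.1647 Floc [-3.  -0.1  3.2]
[(38, [253.0, 240.0])]
```

Call:
{"name": "arm_command", "arguments": {"increments": [[0,0,0,0,0,0],[0,0,0,0,0,0],[0,0,0,0,0,0],[0,0,0,0,0,0],[0,0,0,0,0,0]]}}

```text
t: 16.92
tool_pos: [0.505, 0.2741, 0.3507]
orientation: [-3.138, -0.154, -0.0]
force: [-0.7, 0.2, 2.0]
opening: 0.0003
gripper_force: 0.7
```

Call:
{"name": "arm_command", "arguments": {"increments": [[0,0,0,0,0,0],[0,0,0,0,0,0],[0,0,0,0,0,0],[0,0,0,0,0,0],[0,0,0,0,0,0]]}}

```text
t: 17.55
tool_pos: [0.5049, 0.2742, 0.3507]
orientation: [3.138, 0.154, -0.0]
force: [-0.2, 0.7, 0.3]
opening: 0.0009
gripper_force: 0.6
```

```bash
python3 -c "
from h import *
chk(16)
s=cv2.imread('pics/s16.png');cv2.imwrite('pics/v16.png',cv2.resize(s[140:275,210:350],None,fx=4.2,fy=4.2,interpolation=3))"
```

```text
t 17.55 lx -0.0193 ly -0.0020 tipz 0.1647 Floc [-0.2  0.7  0.3]
[(38, [253.0, 240.0])]
```

View pics/v16.png

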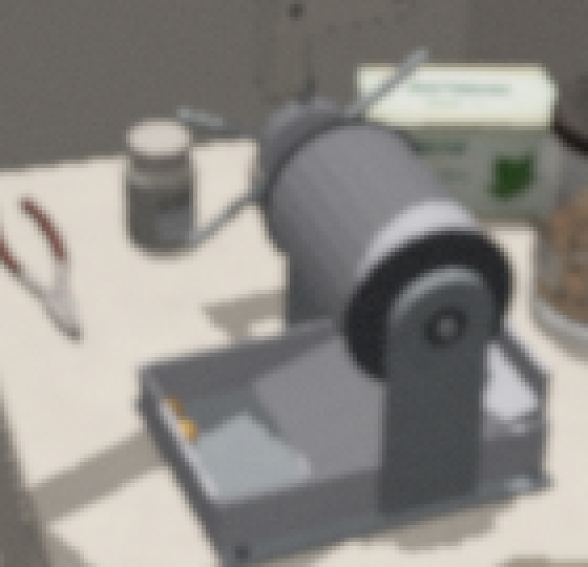

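Two beads are in the trough, at (175,405) and (187,428), so I'll go on to the third.

Call:
{"name": "arm_command", "arguments": {"increments": [[0.01,0,0,0,0,0],[0.02,0,0,0,0,0],[0.03,0,0,0,0,0],[0.04,0,0,0,0,0],[0.04,0,0,0,0,0]]}}

```text
t: 18.23
tool_pos: [0.513, 0.2751, 0.3508]
orientation: [-3.138, -0.154, 0.0]
force: [-3.6, 0.8, 3.8]
opening: 0.0006
gripper_force: 2.2
```

Call:
{"name": "arm_command", "arguments": {"increments": [[0.01,0,0,0,0,0],[0.02,0,0,0,0,0],[0.025,0,0,0,0,0],[0.03,0,0,0,0,0],[0.03,0,0,0,0,0]]}}

```text
t: 18.85
tool_pos: [0.5187, 0.2761, 0.3507]
orientation: [-3.137, -0.154, 0.0]
force: [-5.0, 3.1, 4.0]
opening: 0.0004
gripper_force: 3.7
```

```bash
python3 -c "
from h import *
chk(17)"
```

```text
t 18.85 lx -0.0055 ly -0.0014 tipz 0.1647 Floc [-4.7  3.6  4. ]
[(37, [253.0, 240.0])]
```

Call:
{"name": "arm_command", "arguments": {"increments": [[0.005,0,0,0,0,0],[0.01,0,0,0,0,0],[0.015,0,0,0,0,0],[0.02,0,0,0,0,0],[0.02,0,0,0,0,0]]}}

```text
t: 19.52
tool_pos: [0.5225, 0.2765, 0.3503]
orientation: [-3.137, -0.154, 0.002]
force: [-5.3, 4.0, 2.0]
opening: 0.0006
gripper_force: 3.9
```

```bash
python3 -c "
from h import *
chk(18)"
```

```text
t 19.525 lx -0.0017 ly -0.0014 tipz 0.1643 Floc [-4.9  4.5  2. ]
[(35, [253.0, 239.0])]
```

Call:
{"name": "arm_command", "arguments": {"increments": [[0.005,0,0,0,0,0],[0.01,0,0,0,0,0],[0.015,0,0,0,0,0],[0.02,0,0,0,0,0],[0.02,0,0,0,0,0]]}}

```text
t: 20.2
tool_pos: [0.5262, 0.2768, 0.3497]
orientation: [-3.137, -0.154, 0.004]
force: [-5.0, 3.5, 0.4]
opening: 0.0003
gripper_force: 3.7
```

```bash
python3 -c "
from h import *
chk(19)"
```

```text
t 20.2 lx 0.0021 ly -0.0014 tipz 0.1637 Floc [-4.6  4.   0.4]
[(35, [253.0, 239.0])]
```

Call:
{"name": "arm_command", "arguments": {"increments": [[0.005,0,0,0,0,0],[0.01,0,0,0,0,0],[0.015,0,0,0,0,0],[0.02,0,0,0,0,0],[0.02,0,0,0,0,0]]}}

```text
t: 20.88
tool_pos: [0.5299, 0.2771, 0.3491]
orientation: [-3.138, -0.155, 0.006]
force: [-6.3, 3.1, -2.1]
opening: 0.0004
gripper_force: 3.1
```

```bash
python3 -c "
from h import *
chk(20)"
```

```text
t 20.875 lx 0.0058 ly -0.0015 tipz 0.1631 Floc [-6.   3.7 -2.1]
[(36, [253.0, 239.0])]
```

Call:
{"name": "arm_command", "arguments": {"increments": [[0.005,0,0,0,0,0],[0.01,0,0,0,0,0],[0.01,0,0,0,0,0],[0.01,0,0,0,0,0],[0.01,0,0,0,0,0]]}}

```text
t: 21.55
tool_pos: [0.5319, 0.2771, 0.3491]
orientation: [3.138, 0.154, -0.006]
force: [-6.1, 2.2, -2.0]
opening: 0.0007
gripper_force: 2.6
```

```bash
python3 -c "
from h import *
chk(21)"
```

```text
t 21.55 lx 0.0078 ly -0.0016 tipz 0.1631 Floc [-5.8  2.8 -2. ]
[(53, [254.0, 242.0])]
```

Call:
{"name": "arm_command", "arguments": {"increments": [[0,0,0,0,0,0],[0,0,0,0,0,0],[0,0,0,0,0,0],[0,0,0,0,0,0],[0,0,0,0,0,0]]}}

```text
t: 22.22
tool_pos: [0.5319, 0.2772, 0.3491]
orientation: [3.138, 0.154, -0.006]
force: [-6.7, 3.2, -1.8]
opening: 0.0004
gripper_force: 2.6
```

Call:
{"name": "arm_command", "arguments": {"increments": [[0,0,0,0,0,0],[-0.03,0,0,0,0,0],[-0.03,0,-0.15,0,0,0],[-0.03,0,-0.3,0,0,0],[-0.03,0,-0.4,0,0,0]]}}

```text
t: 22.85
tool_pos: [0.5271, 0.2761, 0.4327]
orientation: [-3.137, -0.153, -0.004]
force: [-0.0, 0.4, -0.1]
opening: 0.0003
gripper_force: 0.0
```

Call:
{"name": "arm_command", "arguments": {"increments": [[-0.15,0,0,0,0,0],[-0.3,0,0,0,0,0],[-0.4,0,0,0,0,0],[-0.4,0,0,0,0,0],[-0.4,0,0,0,0,0]]}}

```text
t: 23.48
tool_pos: [0.4477, 0.2685, 0.4308]
orientation: [-3.138, -0.153, -0.001]
force: [-0.1, 0.6, -0.6]
opening: 0.0006
gripper_force: 0.0
```

```bash
python3 -c "
from h import *
chk(22)
s=cv2.imread('pics/s22.png');cv2.imwrite('pics/v22.png',cv2.resize(s[140:275,210:350],None,fx=4.2,fy=4.2,interpolation=3))"
```

```text
t 23.475 lx -0.0769 ly -0.0020 tipz 0.2448 Floc [-0.   0.6 -0.6]
[(48, [254.0, 242.0])]
```

View pics/v22.png

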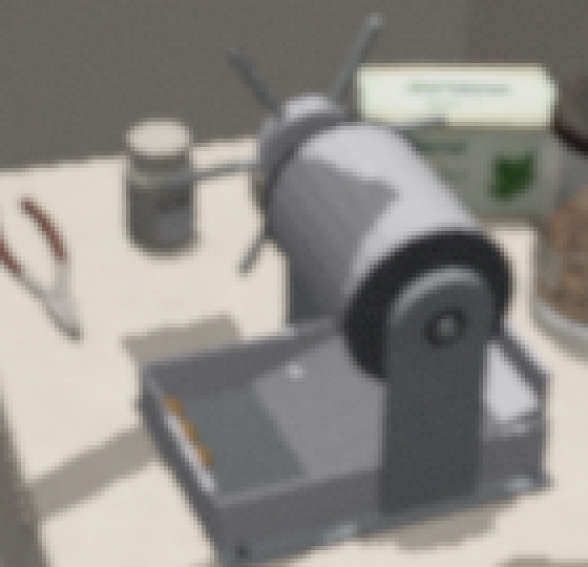

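Three beads lie in a row at (175,405), (190,430) and (205,458). The arm is clear and the bystanders look untouched, so I'm handing in.

```bash
python3 -c "
from plant import *
print(close_job())"
```

```text
the job is handed in; nothing more can be done
None
```

Job handed in: beads 1 to 3 dropped one at a time into the trough with a pause of about a second after each, no fourth or fifth bead showed there, and the arm ended clear without going near the mug, bottle or pot.

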